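# Fetch the butter pot from the serving stand

## Task

The butter pot is hemmed in at the middle of the round serving stand: first take the pepper mill, the jam jar and the sugar shaker off the stand and stand all three on the white enamel tray, then set the butter pot in the middle of the marble coaster, and only then put the mill, jar and shaker back upright on the stand, each centred on the very inlay it came from. Set everything down gently rather than dropping it, knock nothing over, and leave the mug and the egg cup beside the coaster where they are.

Things in the scene. Friction and masses are not known exactly. Their poses are not given: they have to be found in the camera images.
- butter_pot: Loose small white ceramic pot with a flat lid: upright cylinder 56 mm across, 40 mm high, plus a 16 mm wide, 10 mm high lid knob (50 mm in all), a thin blue band round it, about 0.25 kg. At the start it stands at the middle of the stand. Origin: centre of its underside; z up.
- pepper_mill: Loose turned dark wood pepper mill, round, 118 mm high, about 0.22 kg: foot 52 mm across, waist 34 mm, head 44 mm across between 78 and 106 mm above its foot, small steel knob on top. Origin: centre of its underside; z up.
- jam_jar: Loose straight glass jam jar with red jam and a flat aluminium lid: cylinder 52 mm across, 102 mm high (lid from 86 mm up), about 0.3 kg. Origin: centre of its underside; z up.
- sugar_shaker: Loose glass sugar shaker with steel top, 118 mm high, about 0.25 kg: straight cylinder 50 mm across up to 98 mm (steel from 72 mm up), then a steel cone that narrows to a 12 mm spout. Origin: centre of its underside; z up.
- stand: Round light wood stand, 200 mm across, fixed. Flat top 20 mm above the table with four flush dark inlaid circles 52 mm across: one in the middle, three round it 58 mm out, 120 degrees apart (first along +x). Mill, jar and shaker start on the outer three in any arrangement, within 3 mm of centre. Origin: centre of its underside, at table height; z up.
- tray: Empty low white enamel tray, fixed to the table: 310 mm long (its x axis) by 125 mm wide (its y axis), walls 6 mm thick, rim 14 mm above the table, inner floor 6 mm above the table. The side area for the three tall things. Origin: centre of its underside, at table height; z up.
- coaster: Round marble coaster, 100 mm across, 6 mm thick, fixed to the table; the butter pot goes to its middle. A mug stands about 150 mm off on its +x side, an egg cup about 87 mm off on its +y side, and a teaspoon lies on its -y side. Origin: centre of its underside, at table height; z up.
- mug: Bystander: loose blue ceramic mug, 76 mm across, 90 mm high, with a handle, near the coaster. Leave alone. Origin: centre of its underside.
- egg_cup: Bystander: loose white egg cup with a brown egg in it, 48 mm across, 63 mm high, near the coaster. Leave alone. Origin: centre of its underside.
Things that resemble listed ones, but are neither listed nor needed, are in the scene too. What is shaped like the butter_pot but red is not meant.

How it is judged:
On the way, in this order (a step that is already met when the one before it is completed fails the run):
1. pepper mill, jam jar and sugar shaker all stand upright on the tray, let go (x of pepper_mill in the frame of tray between -0.14 and 0.14 m and y of pepper_mill in the frame of tray between -0.045 and 0.045 m and z of each of pepper_mill, jam_jar, sugar_shaker in the frame of tray below 0.012 m and angle between each of pepper_mill, jam_jar, sugar_shaker's own z axis and vertical below 0.12 rad and linear speed of each of pepper_mill, jam_jar, sugar_shaker below 0.03 m/s and contact force between the fingers and pepper_mill below 0.2 N and x of jam_jar in the frame of tray between -0.14 and 0.14 m and y of jam_jar in the frame of tray between -0.045 and 0.045 m and contact force between the fingers and jam_jar below 0.2 N and x of sugar_shaker in the frame of tray between -0.14 and 0.14 m and y of sugar_shaker in the frame of tray between -0.045 and 0.045 m and contact force between the fingers and sugar_shaker below 0.2 N), for 0.2 s.
2. the butter pot stands in the middle of the coaster, let go, while the other three are still on the tray (all of step 1 and horizontal distance between butter_pot and coaster below 0.015 m and z of butter_pot in the frame of coaster below 0.012 m and angle between butter_pot's own z axis and vertical below 0.12 rad and linear speed of butter_pot below 0.03 m/s and contact force between the fingers and butter_pot below 0.2 N), for 0.2 s.
At the end, for the whole second after the job is handed in: The butter pot stands upright on the coaster within 15 mm of its middle; the mill, jar and shaker stand upright on the stand, each within 15 mm of where it stood at the start; all are at rest and let go (horizontal distance between butter_pot and coaster below 0.015 m and z of butter_pot in the frame of coaster below 0.012 m and angle between each of butter_pot, pepper_mill, jam_jar, sugar_shaker's own z axis and vertical below 0.12 rad and linear speed of each of butter_pot, pepper_mill, jam_jar, sugar_shaker below 0.03 m/s and contact force between the fingers and butter_pot below 0.2 N and distance of each of pepper_mill, jam_jar, sugar_shaker from where it was at the start of the episode below 0.015 m and contact force between the fingers and pepper_mill below 0.2 N and contact force between the fingers and jam_jar below 0.2 N and contact force between the fingers and sugar_shaker below 0.2 N); the robot touches nothing.
It fails at once if mug or egg cup shifted by more than 25 mm or tipped (distance of any of mug, egg_cup from where it was at the start of the episode above 0.025 m or angle between any of mug, egg_cup's own z axis and vertical above 0.5 rad).
It fails at once if mill, jar, shaker or pot knocked over (angle between any of pepper_mill, jam_jar, sugar_shaker, butter_pot's own z axis and vertical above 0.9 rad).
It fails at once if mill, jar, shaker or pot dropped (falling freely faster than 0.8 m/s, a fall of over 3 cm) ((linear speed of pepper_mill above 0.8 m/s and contact force between the fingers and pepper_mill below 0.05 N) or (linear speed of jam_jar above 0.8 m/s and contact force between the fingers and jam_jar below 0.05 N) or (linear speed of sugar_shaker above 0.8 m/s and contact force between the fingers and sugar_shaker below 0.05 N) or (linear speed of butter_pot above 0.8 m/s and contact force between the fingers and butter_pot below 0.05 N)).
It also fails if it takes over 141 s, if anything falls off the work surface, if the arm or the gripper's body presses on something with over 40 N, if the wrist force passes 120 N, or if a joint passes its speed limit or range.

## Robot

A 7-joint arm with a two-finger parallel gripper is mounted at the origin on the work surface. World frame = base frame: x ahead of the robot, y to its left, z up, the work surface at z = 0. Lengths are in m, angles in rad, forces in N, time in s.
With the tool pointing down it reaches from about 0.4 to 0.875 m from the base axis. Payload 6.5 kg.
Tool frame: the origin (TCP) lies midway between the tips of the shut fingers; the grasp point (between the pads) lies 19 mm behind it; z points along the fingers, y is the direction in which the jaws open and shut (so a half turn about z gives the same grasp; the last joint's range is limited). The gripper opens to 88 mm and grips with 3 to 60 N. Pads are 18 mm wide; open, the fingers measure 123 mm over their backs; the gripper's body (75 mm by 187 mm) begins 45 mm behind the grasp point.
Start: joints at [1.212, 0.536, -0.004, 1.538, 0.003, 1.067, -0.071], TCP at [0.188, -0.622, 0.239] pointing down, gripper open.
Joint ranges: [-2.7, 2.7], [-0.37, 2.16], [-1.27, 1.26], [0.24, 2.4], [-1.31, 4.45], [0.19, 1.91], [-2.76, 2.76]. Speed limits (rad/s): [2.39, 2.39, 3.14, 3.14, 3.14, 3.14, 3.14].

## Interface

Orientations are given as a unit quaternion [x, y, z, w].
In Python, from station import robot, eoat, planner, eyes, job, status gives the robot as it stands. Calls block until the motion is done:
- robot.reach(position, orientation): joint-space move of the TCP to a pose.
- robot.servo_line(position, speed=0.15, attitude=None, threshold=None): straight line of the TCP; attitude=None keeps the orientation; speed is the mean speed in m/s. With threshold (N) it stops when the force on the tool has changed by that much, and returns True; else False.
- robot.set_joints(angles): joint-space move.
- eoat.gripper_to(opening): opening from 0.0 (shut) to 1.0 (fully open); the grip force is fixed at half the most; returns when the fingers have stopped.
- robot.dwell(seconds).
- planner.solve_ik(position, orientation): joint angles nearest the present ones, or None.
- eyes.grab_frame(name): name is "scene" or "top"; returns a dict with "color" (400x640x3 uint8, red, green, blue), "fovy" (degrees; the focal length in pixels is half the picture's height over the tangent of half this angle, whatever the lens; pixels are square), "cx", "cy" (the principal point, pixels), "D" ([k1, k2, p1, p2, k3] as OpenCV has them; the pictures are not rectified), "position" and "attitude" of the camera in the world. Camera axes: x right, y down, z forward; pixel columns grow to the right and rows downward; lengths in m; the calibration is good to about 2 mm. A picture is of the moment at which its call begins. There is no depth.
A pose or a line that the arm cannot do raises robot.IKError and nothing moves.
- job.close_job(): hands the job in, once; it reports no verdict.
Readings, each from a call of its own:
- status.current_clock(): time.
- status.current_joints(): joint angles.
- status.current_qvel(): joint speeds.
- status.current_joint_torque(): joint torques, N m.
- status.current_position(): TCP position.
- status.current_ee_rot(): TCP orientation.
- status.current_force(): force on the tool from outside, world axes, zero at the start.
- status.current_torque(): the same for the moment, N m.
- status.current_finger_gap(): opening from 0.0 (shut) to 1.0 (fully open).
Only numpy, scipy, OpenCV 4.12 (cv2) and the standard library are available. Lean on these libraries where they do the work, as an engineer would, in place of code of your own. Each camera call takes 0.05 s, during which the arm holds its last target. There are 200 camera calls.

## Working session

There is one attempt and no reset: what is moved stays moved. The work goes in short steps, each a Python script; the robot and the scene stay as the last script left them, time stands still between calls to the robot, and variables do not carry over. Pictures are saved under pics/ and viewed, about 12 in all and at most 16, crops included, and the job is handed in when it is done.

```bash
ls; mkdir -p pics; python3 - <<'E'
from station import robot, eoat, planner, eyes, job, status
import cv2
for n in ("scene","top"):
    f=eyes.grab_frame(n)
    cv2.imwrite(f"pics/{n}0.png",f["color"][:,:,::-1])
    print(n,{k:v for k,v in f.items() if k!="color"})
print(status.current_ee_rot(),status.current_clock())
E
```

```text
pics
scene {'fovy': 47.35094691556047, 'cx': 320.48633345615514, 'cy': 190.27767570790823, 'D': array([-0.12557707,  0.        ,  0.        ,  0.        ,  0.        ]), 'position': array([1.30184009, 0.43960294, 0.90790652]), 'attitude': array([ 0.46166871,  0.793399  , -0.34348496, -0.19848959])}
top {'fovy': 46.29107088177483, 'cx': 321.0722835218215, 'cy': 199.26625536690028, 'D': array([-0.06534313,  0.        ,  0.        ,  0.        ,  0.        ]), 'position': array([ 0.44456813, -0.01211352,  1.08032229]), 'attitude': array([-0.69852156,  0.71473311, -0.01908634,  0.02932436])}
[ 9.89299161e-01  1.45899229e-01 -1.52265450e-04 -7.49199540e-04] 0.1
```

View pics/scene0.png

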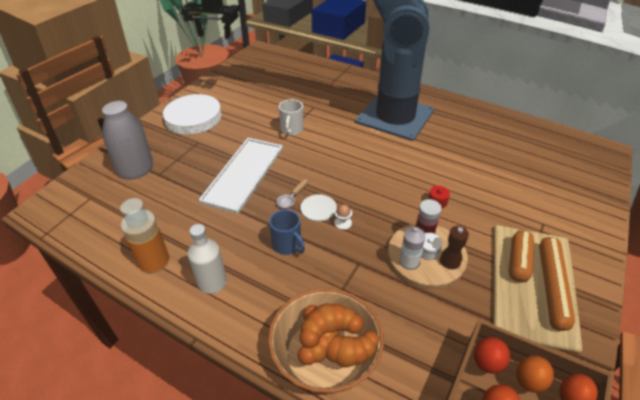

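View pics/top0.png

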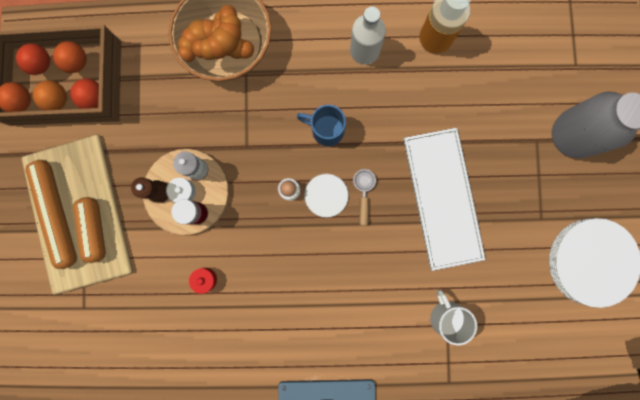

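The top view shows the stand at about (186,192), with the mill head at (145,187), jar lid (187,211), shaker top (187,163) and white pot knob (179,190). The coaster is at (326,195) and the tray at (445,198). The egg cup is at (289,189) and the mug at (327,125). There are two pot-shaped things: the red one at (202,281) is the decoy, and the white one at the middle of the stand fits the description. I'll enlarge to confirm and measure.

```bash
cat > h.py <<'E'
import numpy as np, cv2
from scipy.spatial.transform import Rotation as R
def K(f):
    fl=200/np.tan(np.radians(f["fovy"]/2)); return np.array([[fl,0,f["cx"]],[0,fl,f["cy"]],[0,0,1]])
def onplane(f,px,z):
    p=cv2.undistortPoints(np.array(px,float).reshape(-1,1,2),K(f),f["D"]).reshape(-1,2)
    d=R.from_quat(f["attitude"]).apply(np.c_[p,np.ones(len(p))]); o=f["position"]
    return (o+d*((z-o[2])/d[:,2])[:,None])[:,:2]
def proj(f,P):
    r=R.from_quat(f["attitude"]).inv()
    return cv2.projectPoints(np.array(P,float).reshape(-1,1,3),r.as_rotvec(),r.apply(-f["position"]),K(f),f["D"])[0].reshape(-1,2)
def circ(c,r,z,n=40):
    t=np.linspace(0,2*np.pi,n); return np.c_[c[0]+r*np.cos(t),c[1]+r*np.sin(t),0*t+z]
E
python3 - <<'E'
from h import *
from station import eyes
f=eyes.grab_frame("top"); im=f["color"]; cv2.imwrite("pics/t1.png",im[:,:,::-1])
hsv=cv2.cvtColor(im,cv2.COLOR_RGB2HSV)
white=((hsv[...,1]<45)&(hsv[...,2]>150)).astype(np.uint8)
n,l,s,c=cv2.connectedComponentsWithStats(white)
for i in range(1,n):
    if s[i,4]>60: print(s[i],c[i].round(1))
cs=max(cv2.findContours((l==l[195,326]).astype(np.uint8),0,1)[0],key=len)
e=cv2.minEnclosingCircle(cs); print("coaster",e,onplane(f,[e[0]],.006),onplane(f,[c[l[195,326]]],.006))
cs=max(cv2.findContours((l==l[198,445]).astype(np.uint8),0,1)[0],key=len)
r=cv2.minAreaRect(cs);b=onplane(f,cv2.boxPoints(r),.014);print("tray",b,b.mean(0),np.linalg.norm(b[1]-b[0]),np.linalg.norm(b[2]-b[1]))
for n_,p,z in [("mill",(145,187),.13),("jar",(187,211),.122),("shaker",(187,160),.132),("pot",(177,190),.07),("egg",(289,189),.06),("mug",(327,125),.09)]:
    print(n_,onplane(f,[p],z))
print("stand",onplane(f,[(144,192),(228,192),(186,150),(186,234)],.02))
crop=cv2.resize(im[135:245,115:255],None,fx=5.7,fy=5.4,interpolation=cv2.INTER_CUBIC)
cv2.imwrite("pics/crop1.png",crop[:,:,::-1])
E
```

```text
[440   0  30  20 333] [454.9   6.3]
[352   7  29  38 648] [366.3  27.1]
[617  93  23  35 689] [629.2 109.6]
[ 404  128   81  143 7484] [444.1 198.9]
[174 152  19  23 259] [181.5 163.3]
[ 31 166  29  96 258] [ 44.8 214.1]
[353 170  23  27 322] [365.1 181. ]
[ 305  174   43   43 1484] [326.1 195.1]
[167 178  29  46 932] [181.2 200.5]
[278 179  21  21 151] [288.5 189.9]
[ 79 204  10  52 147] [ 83.4 228.7]
[ 549  218   91   90 6443] [595.  262.2]
[438 291  39  54 861] [452.9 319.4]
coaster ((326.0382080078125, 195.02548217773438), 21.977123260498047) [[ 0.52794714 -0.00903023]] [[ 0.52780295 -0.00919033]]
tray [[ 0.65567039 -0.18846025]
 [ 0.68021113 -0.31620523]
 [ 0.37219429 -0.36802837]
 [ 0.34932844 -0.24238851]] [ 0.51435106 -0.27877059] 0.13008085099884326 0.3123459760136491
mill [[0.54392364 0.36501959]]
jar [[0.49262478 0.27908554]]
shaker [[0.5975155  0.27588588]]
pot [[0.54179088 0.31702327]]
egg [[0.53892194 0.07168454]]
mug [[ 0.67223962 -0.01484673]]
stand [[0.54388142 0.41098598]
 [0.53911567 0.2149034 ]
 [0.6389983  0.31227121]
 [0.44521494 0.31263963]]
```

View pics/crop1.png

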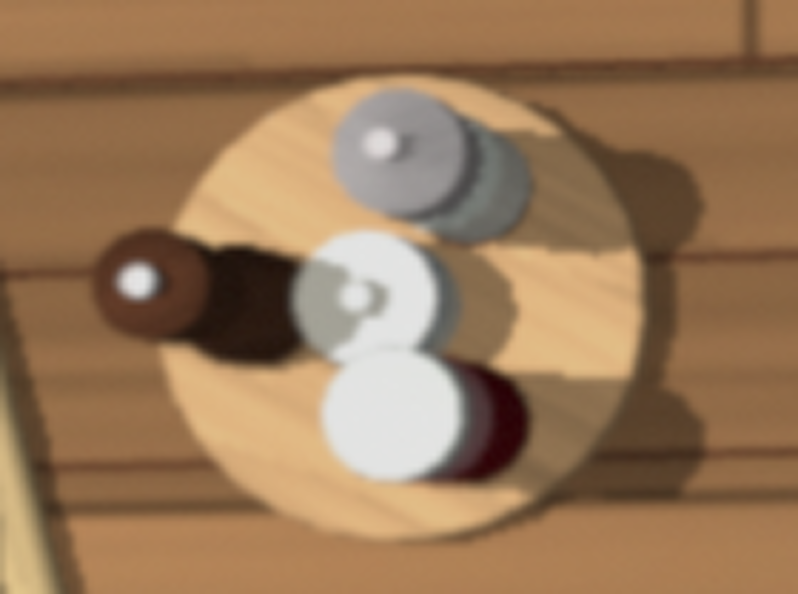

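Confirmed: the white banded pot is at the stand's centre. In the crop, the knob is at (357,297), the mill knob at (137,281), the shaker spout at (380,143) and the jar lid at (393,415). Next I'll fit the stand geometry and check IK.

```bash
cat > fit.py <<'E'
from h import *
from station import eyes, planner, status
from scipy.optimize import least_squares
f=eyes.grab_frame("top")
px=lambda X,Y:[(X+.5)/5.7-.5+115,(Y+.5)/5.4-.5+135]
m={}
for n,p,z in [("mill",px(137,281),.138),("jar",px(393,415),.122),("shaker",px(380,143),.138),("pot",px(357,297),.07),("stand",px(404,308),.02)]:
    m[n]=onplane(f,[p],z)[0]; print(n,m[n].round(4))
ks=["mill","jar","shaker"]
A=lambda v:np.array([v[:2]+.058*np.array([np.cos(v[2]+k*2.0944),np.sin(v[2]+k*2.0944)]) for k in (0,1,2)])
best=None
for perm in ([0,1,2],[0,2,1]):
    for y0 in (0,1,2,3,4,5):
        r=least_squares(lambda v:np.r_[(A(v)[perm]-np.array([m[k] for k in ks])).ravel(),v[:2]-m["stand"],v[:2]-m["pot"]],[*m["stand"],y0])
        if best is None or r.cost<best[0]: best=(r.cost,r.x,A(r.x)[perm])
print(best); print((best[2]-np.array([m[k] for k in ks])).round(4))
E
cat > motion.py <<'E'
from h import *
from station import robot,eoat,planner,status
def quat(jaw):  # jaw axis direction (world angle) -> tool-down quaternion
    return (R.from_euler('z',jaw-np.pi/2)*R.from_euler('x',np.pi)).as_quat()
E
python3 fit.py; python3 - <<'E'
from motion import *
print(R.from_quat(status.current_ee_rot()).as_matrix()[:,1])
for n,x,y,z in [("stand",.541,.312,.3),("mill",.545,.37,.08),("jar",.493,.28,.08),("shaker",.59,.28,.08),("coaster",.528,-.009,.02),("tray-",.415,-.296,.08),("tray0",.514,-.279,.08),("tray+",.613,-.262,.08),("tray+",.613,-.262,.28)]:
    print(n,[(d,planner.solve_ik([x,y,z],quat(np.radians(d))).__str__() and (lambda q:None if q is None else np.round(q,2).tolist()[0::6])(planner.solve_ik([x,y,z],quat(np.radians(d))))) for d in range(-180,180,45)])
E
```

```text
mill [0.5442 0.3753]
jar [0.4919 0.2864]
shaker [0.5947 0.286 ]
pot [0.5427 0.3165]
stand [0.5424 0.3135]
(np.float64(6.285560840066859e-06), array([0.5431494 , 0.31555635, 1.56394796]), array([[0.5435466 , 0.37355499],
       [0.49272264, 0.28690078],
       [0.59317938, 0.28621354]]))
[[-0.0006 -0.0017]
 [ 0.0009  0.0005]
 [-0.0015  0.0002]]
[ 0.28876857 -0.95739834 -0.00105967]
stand [(-180, [0.05, -1.01]), (-135, [0.06, -0.23]), (-90, [0.07, 0.54]), (-45, [0.09, 1.32]), (0, [0.09, 2.1]), (45, [-1.2, -2.56]), (90, [0.1, -2.63]), (135, [-0.0, -1.74])]
mill [(-180, [-0.19, -1.15]), (-135, [-0.03, -0.52]), (-90, [-0.07, 0.3]), (-45, [-0.02, 1.03]), (0, [-0.02, 1.82]), (45, [-1.13, -2.49]), (90, [-0.28, -2.63]), (135, [-0.27, -1.86])]
jar [(-180, [0.04, -1.23]), (-135, [0.16, -0.57]), (-90, [0.15, 0.22]), (-45, [0.14, 1.02]), (0, [0.14, 1.8]), (45, [-1.11, -2.36]), (90, [-0.18, -2.59]), (135, [-0.14, -1.84])]
shaker [(-180, [0.01, -1.04]), (-135, [-0.0, -0.25]), (-90, [0.03, 0.51]), (-45, [0.14, 1.18]), (0, [0.14, 1.96]), (45, [-0.98, -2.33]), (90, [-0.21, -2.39]), (135, [-0.12, -1.7]
[... 185 characters left out ...]
ray- [(-180, [0.8, 0.26]), (-135, [0.9, 0.94]), (-90, [1.01, 1.62]), (-45, [1.32, 2.1]), (0, [0.31, -2.37]), (45, [0.44, -1.73]), (90, [0.57, -1.08]), (135, [0.69, -0.42])]
tray0 [(-180, [0.68, 0.16]), (-135, [0.78, 0.84]), (-90, [0.86, 1.54]), (-45, [1.14, 2.05]), (0, [0.21, -2.49]), (45, [0.33, -1.84]), (90, [0.46, -1.19]), (135, [0.57, -0.52])]
tray+ [(-180, [0.56, 0.1]), (-135, [0.66, 0.78]), (-90, [0.75, 1.49]), (-45, [0.97, 2.04]), (0, [0.14, -2.59]), (45, [0.25, -1.93]), (90, [0.38, -1.28]), (135, [0.47, -0.59])]
tray+ [(-180, [0.6, 0.17]), (-135, [0.7, 0.89]), (-90, [0.78, 1.61]), (-45, [0.96, 2.23]), (0, [0.18, -2.71]), (45, [0.29, -1.99]), (90, [0.41, -1.28]), (135, [0.49, -0.54])]
```

Fit residuals are under 2 mm. The outer inlays sit at +y (mill), −150° (jar) and −30° (shaker). I'll grasp tangentially and start with the jar.

```bash
cat >> motion.py <<'E'
SAFE=.25
P={"mill":(.5438,.3740),"jar":(.4925,.2868),"shaker":(.5938,.2862),"pot":(.5430,.3160)}
J={"mill":180,"jar":120,"shaker":-120,"pot":180}      # jaw angle at stand
G={"mill":.073,"jar":.055,"shaker":.059,"pot":.010}   # TCP above underside
TY=np.radians(9.6); T0=np.array([.5144,-.2788])
SL={"jar":-.1,"mill":0,"shaker":.1}
T={k:T0+s*np.array([np.cos(TY),np.sin(TY)]) for k,s in SL.items()}
TJ={"mill":99.6+30,"jar":99.6,"shaker":-80.4}
COAST=(.5279,-.0091)
def go(xy,z,jaw,speed=.3):
    robot.servo_line([*xy,z],speed=speed,attitude=quat(np.radians(jaw)))
def down(xy,z,speed,thr=None): return robot.servo_line([*xy,z],speed=speed,threshold=thr)
def pick(k,xy,jaw,floor,lift=SAFE,opening=1.0):
    z=floor+G[k]
    eoat.gripper_to(opening); down(xy,z+.03,.25); down(xy,z,.08)
    eoat.gripper_to(0.); gap=status.current_finger_gap()
    down(xy,z+.02,.08); down(xy,lift,.25)
    print(k,"gap mm",round(gap*88,1),"held",round(status.current_finger_gap()*88,1),"t",round(status.current_clock(),1))
def place(k,xy,floor,opening=.85,lift=SAFE):
    z=floor+G[k]
    down(xy,z+.015,.2); hit=down(xy,z-.003,.02,4.)
    zz=status.current_position()[2]
    eoat.gripper_to(opening); down(xy,z+.03,.1); down(xy,lift,.3)
    print(k,"placed hit",hit,"dz mm",round((zz-z)*1e3,1),"t",round(status.current_clock(),1))
E
python3 - <<'E'
from motion import *
robot.reach([*P["jar"],SAFE],quat(np.radians(J["jar"])))
pick("jar",P["jar"],J["jar"],.02)
go(T["jar"],SAFE,TJ["jar"])
place("jar",T["jar"],.006)
from station import eyes
for n in("scene","top"): cv2.imwrite(f"pics/{n}2.png",eyes.grab_frame(n)["color"][:,:,::-1])
a=cv2.imread("pics/scene2.png");b=cv2.imread("pics/top2.png")
cv2.imwrite("pics/c2.png",cv2.resize(np.vstack([a[80:320],b[100:300]]),None,fx=1.25,fy=1.25))
E
```

```text
jar gap mm 51.3 held 51.5 t 6.8
jar placed hit True dz mm -0.1 t 12.3
```

View pics/c2.png

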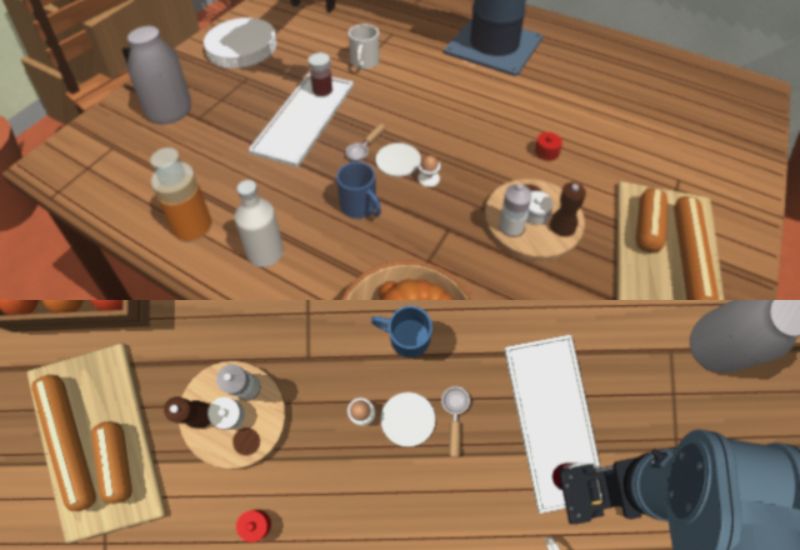

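The jar stands upright near the tray's near end (scene (320,75), top (570,478) in the crops), and its empty inlay is visible at (246,442). Next are the mill and shaker.

```bash
python3 - <<'E'
from motion import *
for k in("mill","shaker"):
    go(P[k],SAFE,J[k]); pick(k,P[k],J[k],.02)
    go(T[k],SAFE,TJ[k]); place(k,T[k],.006)
go(P["pot"],SAFE,J["pot"])
from station import eyes
for n in("scene","top"): cv2.imwrite(f"pics/{n}3.png",eyes.grab_frame(n)["color"][:,:,::-1])
a=cv2.imread("pics/scene3.png");b=cv2.imread("pics/top3.png")
cv2.imwrite("pics/c3.png",cv2.resize(np.vstack([a[80:320],b[100:300]]),None,fx=1.25,fy=1.25))
E
```

```text
mill gap mm 43.1 held 43.0 t 18.3
mill placed hit True dz mm -0.0 t 24.0
shaker gap mm 49.3 held 49.2 t 29.5
shaker placed hit True dz mm 0.1 t 34.9
```

View pics/c3.png

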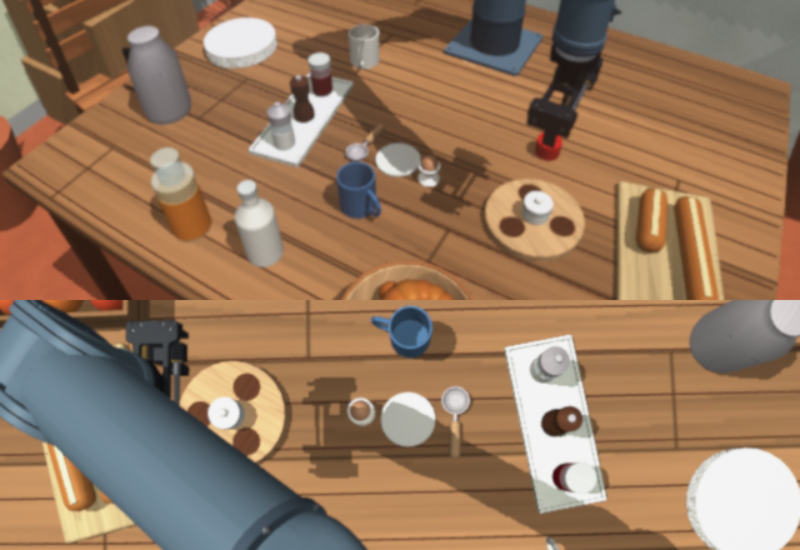

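All three stand on the tray in a row; the shaker, mill and jar are in the top crop at (550,360), (565,420) and (577,478). The pot is alone on the stand, so I'll move it now and then check the inlays with the arm clear.

```bash
python3 - <<'E'
from motion import *
pick("pot",P["pot"],180,.02)
go(COAST,SAFE,178); place("pot",COAST,.006,opening=.82)
go((.55,-.12),SAFE,150)
from station import eyes
F={n:eyes.grab_frame(n) for n in("scene","top")}
f=F["top"]
for n,f_ in F.items(): cv2.imwrite(f"pics/{n}4.png",f_["color"][:,:,::-1])
im=f["color"]; g=im.max(2); s=np.zeros_like(g); c=proj(f,[[*P["pot"],.02]])[0]
cv2.circle(s,tuple(int(v) for v in c.round()),36,1,-1)
n,l,st,ce=cv2.connectedComponentsWithStats(((g<110)&(s>0)).astype(np.uint8))
for i in range(1,n):
    if st[i,4]>60: print("inlay",st[i,4],onplane(f,[ce[i]],.02)[0].round(4))
print({k:v for k,v in P.items()})
a=cv2.imread("pics/scene4.png");b=cv2.imread("pics/top4.png")
cv2.imwrite("pics/c4.png",cv2.resize(np.vstack([a[80:320],b[100:300]]),None,fx=1.25,fy=1.25))
E
```

```text
pot gap mm 55.1 held 55.1 t 41.0
pot placed hit True dz mm 0.2 t 45.9
inlay 270 [0.5939 0.2865]
inlay 175 [0.5422 0.371 ]
inlay 238 [0.5431 0.3152]
inlay 258 [0.4927 0.2869]
{'mill': (0.5438, 0.374), 'jar': (0.4925, 0.2868), 'shaker': (0.5938, 0.2862), 'pot': (0.543, 0.316)}
```

View pics/c4.png

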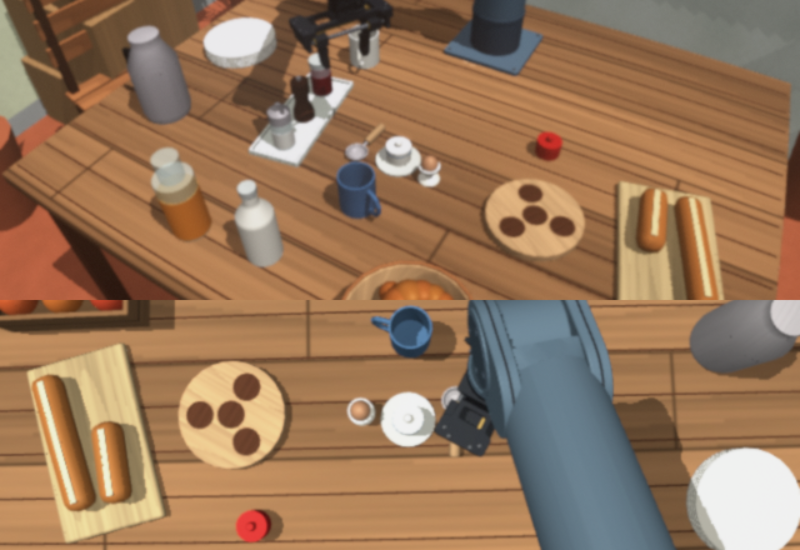

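The pot is centred on the coaster (top crop (408,420)), and the measured inlays agree with the recorded spots. I'll return the three to those spots by replaying the same grasp poses.

```bash
python3 - <<'E'
from motion import *
for k in("mill","shaker","jar"):
    go(T[k],SAFE,TJ[k]); pick(k,T[k],TJ[k],.006)
    go(P[k],SAFE,J[k]); place(k,P[k],.02)
go((.45,-.25),SAFE,99.6)
from station import eyes
F={n:eyes.grab_frame(n) for n in("scene","top")}
for n,f in F.items(): cv2.imwrite(f"pics/{n}5.png",f["color"][:,:,::-1])
a=cv2.imread("pics/scene5.png");b=cv2.imread("pics/top5.png")
cv2.imwrite("pics/c5.png",cv2.resize(np.vstack([a[80:320],b[100:300]]),None,fx=1.25,fy=1.25))
c=cv2.resize(b[135:245,115:255],None,fx=5.7,fy=5.4,interpolation=cv2.INTER_CUBIC); cv2.imwrite("pics/crop5.png",c)
E
```

```text
mill gap mm 42.7 held 43.3 t 50.9
mill placed hit True dz mm 0.1 t 56.5
shaker gap mm 48.7 held 49.1 t 62.4
shaker placed hit True dz mm 0.1 t 67.6
jar gap mm 51.5 held 51.4 t 73.8
jar placed hit True dz mm 0.1 t 79.2
```

View pics/c5.png

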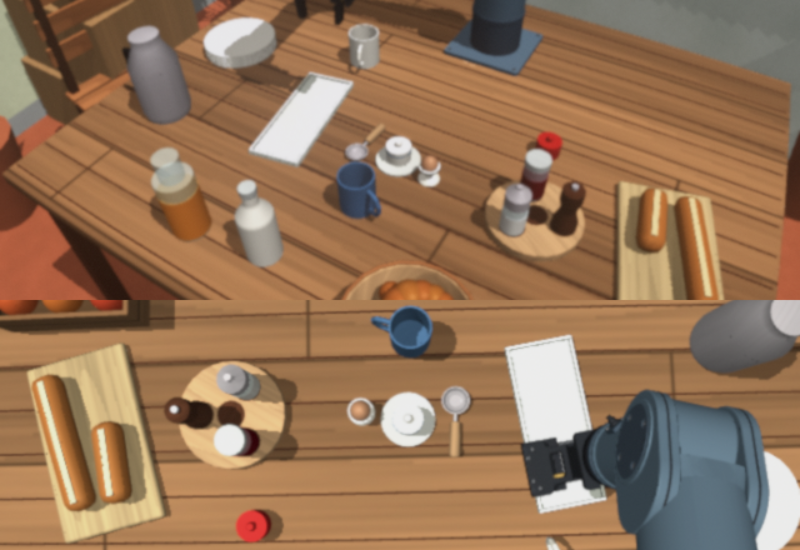

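View pics/crop5.png

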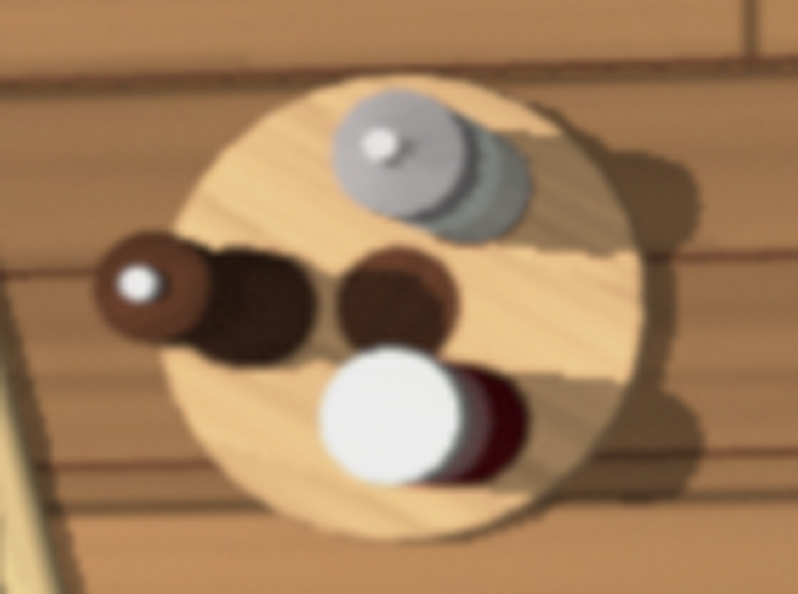

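The crop matches the starting one to within a few enlarged pixels (about 1 mm): mill knob (137,284), shaker spout (380,144), jar lid (391,416). The pot is on the coaster, and the mug and egg cup haven't moved.

```bash
python3 -c "
from station import job,status
print(status.current_clock(),status.current_force()); job.close_job()"
```

```text
81.1917 [0.5132484  0.07326405 0.36501035]
the job is handed in; nothing more can be done
```

The task is done and handed in at 81 s of the 141 s allowed. `close_job` reports no verdict, so what follows rests on my own checks.

- **What I did:** I moved the jar, mill and shaker onto the tray, then set the white butter pot on the coaster. Then I put the three back by replaying the same grasp and place poses. I lowered everything slowly until it touched down, always within 0.2 mm of the expected height.
- **Last pictures:** The mill, jar and shaker stand upright, about 1 mm from where they started in the picture. The pot looks centred on the coaster, though I judged that by eye and didn't measure it. The mug and egg cup look unmoved.
- **Disagreements:** No check failed. The mill's empty inlay measured about 3.4 mm from its recorded spot, most likely because my search mask cut off part of it. The other three inlays agreed to within 1 mm.

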